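Push a carton down the guide lane to the end stop

TASK

Using only the outside of the fingers, nudge the taped carton into line with the guide lane and push it down between the two rails until it rests squarely against the rubber bumpers of the end stop, then move the hand away. The rails carry jam-sensor strips: neither the carton nor the robot may touch either rail. Do not pinch, lift or tip the carton, and leave the coupling, the yellow cap and the label pad beside the lane where they are.

Things in the scene. Friction and masses are not known exactly. Their poses are not given: they have to be found in the camera images.
- carton: Closed brown cardboard carton with tan tape along its top and one small white label: 120 mm long (its x axis), 100 mm wide (its y axis), 65 mm high, 0.3 to 0.55 kg, loose; it slides without tipping when pushed 30 to 60 mm above the floor board. Origin: centre of its underside; z up. It starts on the bare entry part of the white floor board, out of line with the lane by up to 32 mm sideways and 0.22 rad; its x axis points roughly down the lane.
- lane: Fixed white floor board, 520 x 200 x 6 mm, lying on the bench, roughly along world +y. Origin: centre of its underside; x axis runs down the lane toward the end stop, y to the left seen in that direction, z up. The floor's top is at z = 6 mm; the board spans x -260 to +260 mm, y -100 to +100 mm. The first part (x -260 to -30 mm) is bare, then the two rails begin. The carton is home with its centre at x = +160 mm, y = 0.
- rail_left: Low straight aluminium rail with an orange strip on its inner face, fixed on the lane board; it has the same origin and axes as lane. The rail spans x -30 to +240 mm; inner (strip) face at y = +62.5 mm, back at +75 mm, dark foot brackets out to +95 mm; its top is 26 mm above the bench (20 mm above the floor board). Together the rails leave a lane 125 mm wide.
- rail_right: The mirror image of rail_left at negative y (inner face at y = -62.5 mm), same origin and axes as lane.
- end_stop: Dark steel plate across the far end of the lane, 110 mm wide, top 46 mm above the bench, with two black rubber bumpers whose faces stand at x = +220 mm; same origin and axes as lane; rigid.
- bystander_coupling: Black pipe coupling with two yellow end caps, 81 x 90 x 55 mm, standing loose on the bench beside the lane on the robot's side. Leave alone. Origin: centre of its underside.
- bystander_cap: Yellow round plastic end cap, diameter 91 mm, 16 mm high, loose on the bench beside the lane on the far side. Leave alone. Origin: centre of its underside.
- bystander_label_pad: Flat white and red label pad, 79 x 97 x 11 mm, loose on the bench beside the entry of the lane on the far side. Leave alone. Origin: centre of its underside.
Not all that is in view belongs to the job. Leave any blue look-alike of the carton alone.

How it is judged:
By the outcome, as a careful person would: the job done as asked, in the order asked, and still so for the second after the job is handed in, with the robot touching nothing.
It also fails if it takes over 64 s, if anything falls off the work surface, if the arm or the gripper's body presses on something with over 40 N, if the wrist force passes 120 N, or if a joint passes its speed limit or range.

ROBOT

A 6-joint arm with a two-finger parallel gripper is mounted at the origin on a cart in front of the work surface, level with it; the furniture and walls round the work are solid. World frame = base frame: x ahead of the robot, y to its left, z up, the work surface at z = 0. Lengths are in m, angles in degrees, forces in N, time in s.
With the tool pointing down it reaches from about 0.35 to 0.875 m from the base axis. Payload 4.2 kg.
Tool frame: the origin (TCP) lies midway between the tips of the shut fingers; the grasp point (between the pads) lies 19 mm behind it; z points along the fingers, x is the direction in which the jaws open and shut, and the axes are right-handed (so a half turn about z gives the same grasp; the last joint's range is limited). The gripper opens to 87 mm and grips with 3 to 60 N. Pads are 19 mm wide; open, the fingers measure 117 mm over their backs; the gripper's body (75 mm by 190 mm) begins 51 mm behind the grasp point.
Start: joints at [89.473, 22.042, 0.453, 0, -68.411, -14.817], TCP at [0.165, 0.603, 0.186] pointing down, gripper open.
Joint ranges: [-179.83, 179.83], [-69.29, 118.12], [-61.27, 80.66], [-181.25, 117.63], [-171.15, -9.14], [-177.46, 177.46]. Speed limits (degrees/s): [159.86, 159.86, 180, 180, 180, 180].

INTERFACE

Orientations are given as a 3x3 rotation matrix whose columns are the frame's x, y, z axes.
In Python, from station import sense, capture, finish_job, find_in gives the robot as it stands.
- The arm moves only by the shell command python3 -m creep 'ROWS'. ROWS is JSON, a list of rows, each a list of 7 numbers: the shift along the tool's x, y, z in mm, then the turn, a rotation vector about the tool's x, y, z in degrees, then the opening, from 0 (shut) to 1 (fully open). A call has exactly 10 rows; each row shifts and turns the commanded pose from where the row before left it, along the tool's axes as they then stand; what a row does not reach is not made up. A row lasts 1/8 s, in which the tool goes at most 62.5 mm and 10.7 degrees, less where a joint would pass 70% of its speed; a pose out of reach is approached as far as the arm can. A call with a gripper value outside its range is refused whole. The fingers move at their own pace and stop on an object; the grip force is fixed at half the most. Time passes only in rows, so rows that do not move let the fingers close, or fill a call up. It gives the time, the measured TCP pose, the force and the opening at its end, in the units of the state.
- sense(): the state, without advancing time (a new reading comes with each control period).
- capture(name): name is "scene" or "top" or "wrist"; returns a dict with "color" (420x560x3 uint8, blue, green, red), "vertical_fov" (degrees; the focal length in pixels is half the picture's height over the tangent of half this angle, whatever the lens; pixels are square), "cx", "cy" (the principal point, pixels), "R" (3x3) and "t" (3): a world point X has camera coordinates R X + t. Camera axes: x right, y down, z forward; pixel columns grow to the right and rows downward; lengths in m; the calibration is good to about 2 mm. A picture is of the moment at which its call begins. There is no depth.
- finish_job(): hands the job in, once; it reports no verdict.
Trained networks look in the newest picture that a camera, given by its name, has taken for a name from the list of things; names that differ only in an ending like _2 or _b are one class to them, and where a whole thing is asked for, a point or a joint stands for the part that bears it (a point fixed in the world has none). Each returns a list of dicts, best first, with "p" (0 to 1); they miss things now and then, are a little off and sometimes report something else, mostly with a low value. They report only what shows in the picture. A call takes as long as a camera call. They do not tell look-alikes from the thing itself.
- find_in(camera, name): "xy" ([column, row] in pixels, amid what is visible of it).
The state is a dict: "time_s": time; "joints": joint angles; "joint_velocities": joint speeds; "effort": joint torques, N m; "tcp_pos": TCP position; "ee_rot": TCP orientation; "wrist_force": force on the tool from outside, world axes, zero at the start; "moment": the same for the moment, N m; "gripper_width": opening from 0.0 (shut) to 1.0 (fully open).
Only numpy, scipy, OpenCV 4.12 (cv2) and the standard library are available. Lean on these libraries where they do the work, as an engineer would, in place of code of your own. Each camera call takes 0.05 s, during which the arm holds its last target. There are 200 camera calls.

## Working session

There is one attempt and no reset: what is moved stays moved. The work goes in short steps, Python scripts to look and compute and a shell command to move; the robot and the scene stay as the last step left them, time stands still between calls to the robot, and variables do not carry over. Pictures are saved under pics/ and viewed, about 8 in all and at most 12, crops included, and the job is handed in when it is done.

```bash
mkdir -p pics
cat > h.py <<'E'
import numpy as np,cv2
from station import sense,capture,find_in
def K(c):
    f=c["color"].shape[0]/2/np.tan(np.radians(c["vertical_fov"])/2)
    return f,c["cx"],c["cy"]
def proj(c,X):
    X=np.atleast_2d(X);p=X@np.array(c["R"]).T+np.array(c["t"]);f,cx,cy=K(c)
    return np.c_[f*p[:,0]/p[:,2]+cx,f*p[:,1]/p[:,2]+cy]
def unproj(c,uv,z):
    f,cx,cy=K(c);R=np.array(c["R"]);o=-R.T@np.array(c["t"])
    d=R.T@np.array([(uv[0]-cx)/f,(uv[1]-cy)/f,1]);return o+d*(z-o[2])/d[2]
E
python3 - <<'E'
from h import *
for n in("top","scene"):
    c=capture(n);cv2.imwrite(f"pics/{n}0.png",c["color"])
    print(n,K(c),-np.array(c["R"]).T@np.array(c["t"]))
    for k in("carton","lane","rail_left","rail_right","end_stop","bystander_coupling"):
        for d in find_in(n,k)[:2]: print(k,np.round(d["xy"]),round(d["p"],2),np.round(unproj(c,d["xy"],0.07 if k=="carton" else .02),3))
s=sense();print(s["time_s"],s["tcp_pos"],s["ee_rot"],s["gripper_width"])
E
```

```text
top (np.float64(434.18821233271206), 280.72775594157446, 209.67663743913627) [0.49501057 0.02655593 0.95214082]
carton [387. 199.] 0.95 [ 0.583 -0.165  0.07 ]
carton [175. 114.] 0.61 [0.761 0.271 0.07 ]
lane [302. 213.] 0.78 [0.559 0.006 0.02 ]
rail_left [274. 240.] 0.88 [0.5   0.066 0.02 ]
rail_right [270. 175.] 0.71 [0.64  0.074 0.02 ]
end_stop [210. 208.] 0.6 [0.57  0.204 0.02 ]
bystander_coupling [269. 290.] 0.84 [0.395 0.077 0.02 ]
scene (np.float64(512.1176187956812), 287.3033437376046, 218.55897475833024) [ 0.04561144 -0.72244236  0.77964893]
carton [352. 277.] 0.73 [ 0.557 -0.211  0.07 ]
carton [293. 158.] 0.73 [0.734 0.214 0.07 ]
lane [297. 258.] 0.83 [ 0.538 -0.059  0.02 ]
rail_left [251. 243.] 0.83 [0.486 0.044 0.02 ]
rail_right [303. 216.] 0.64 [0.641 0.052 0.02 ]
end_stop [250. 196.] 0.74 [0.583 0.199 0.02 ]
bystander_coupling [212. 250.] 0.62 [0.405 0.079 0.02 ]
bystander_coupling [297. 256.] 0.28 [ 0.543 -0.052  0.02 ]
0.7 [0.16535246 0.60268559 0.18644627] [[-2.64636208e-01 -9.64348317e-01 -1.68460777e-05]
 [-9.64348317e-01  2.64636209e-01 -2.62866133e-05]
 [ 2.98075334e-05  9.28909698e-06 -1.00000000e+00]] 0.9969066280752223
```

View pics/top0.png

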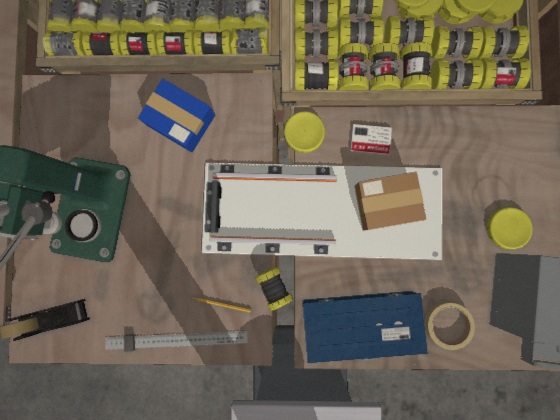

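View pics/scene0.png

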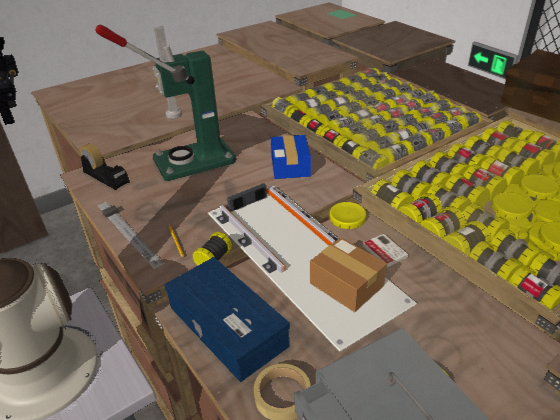

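The top view shows the board's corners at about (207,163), (442,167), (437,258) and (202,251). The brown carton at (391,200) is offset to the far side and slightly yawed; the blue box at (176,114) is the decoy. The fingers have to approach between the carton and the pad at (371,138), and above the pad. Next I'll fit the lane and carton poses.

```bash
cat > fit.py <<'E'
from h import *
from scipy.optimize import least_squares
def blob(m,near):
    m=cv2.morphologyEx(m.astype(np.uint8),cv2.MORPH_OPEN,np.ones((3,3)))
    n,l,s,ce=cv2.connectedComponentsWithStats(m)
    k=1+np.argmin([np.hypot(*(ce[i]-near))+(1e3 if s[i,4]<300 else 0) for i in range(1,n)])
    return (l==k).astype(np.uint8)
def T(p,P):
    x,y,a=p;P=np.asarray(P,float);c,s=np.cos(a),np.sin(a)
    return np.c_[x+c*P[:,0]-s*P[:,1],y+s*P[:,0]+c*P[:,1],P[:,2]]
def fit(c,mask,model,p0):
    # silhouette fit: outline of hull of projected model points vs. mask hull outline
    h=cv2.convexHull(cv2.findContours(mask,cv2.RETR_EXTERNAL,cv2.CHAIN_APPROX_NONE)[0][0] if 0 else max(cv2.findContours(mask,cv2.RETR_EXTERNAL,cv2.CHAIN_APPROX_NONE)[0],key=len))
    q=h[:,0].astype(float)
    # resample hull edges
    pts=np.vstack([a+(b-a)*t for a,b in zip(q,np.roll(q,-1,0)) for t in [np.linspace(0,1,max(2,int(np.hypot(*(b-a)))))[:-1,None]]])
    def r(p):
        H=cv2.convexHull(proj(c,T(p,model)).astype(np.float32))
        return [cv2.pointPolygonTest(H,tuple(map(float,x)),True)-.5 for x in pts]
    s=least_squares(r,p0,loss="soft_l1",x_scale=[.01,.01,.1],diff_step=1e-4)
    return s.x,np.sqrt(np.median(np.square(r(s.x))))
def box(a,b,z0,z1): return [(x,y,z) for x in(-a,a) for y in(-b,b) for z in(z0,z1)]
CART=box(.06,.05,.006,.071); LANE=box(.26,.1,.006,.006)
def brown(c):
    h=cv2.cvtColor(c["color"],cv2.COLOR_BGR2HSV)
    return h
E
python3 - <<'E'
from fit import *
c=capture("top");im=c["color"];h=cv2.cvtColor(im,cv2.COLOR_BGR2HSV)
for p in((390,215),(410,187),(270,210),(420,240),(374,188),(350,270),(430,280)):print(p,h[p[1],p[0]])
w=(h[...,1]<40)&(h[...,2]>150)
lm=blob(w,(310,212))
roi=np.zeros(w.shape,bool);roi[169:240,340:436]=1
cm=blob((h[...,1]>70)&roi,(390,200))
L,e=fit(c,lm,LANE,[.56,-.07,1.57]);print("lane",L,e)
C,e2=fit(c,cm,CART,[.58,-.165,1.57]);print("carton",C,e2)
dx=C[:2]-L[:2];a=L[2];print("in lane mm",1e3*(np.cos(a)*dx[0]+np.sin(a)*dx[1]),1e3*(-np.sin(a)*dx[0]+np.cos(a)*dx[1]),np.degrees(C[2]-a),np.degrees(a))
o=im.copy()
for P,M in((L,LANE),(C,CART)):
    H=cv2.convexHull(proj(c,T(P,M)).astype(np.float32));cv2.polylines(o,[H.astype(int)],1,(255,0,255),1)
for y in(.0625,-.0625): cv2.polylines(o,[proj(c,T(L,[(-.03,y,.026),(.24,y,.026)])).astype(int)],0,(0,255,0),1)
cv2.imwrite("pics/fit0.png",cv2.resize(o[130:290,190:460],None,fx=2.9,fy=2.9,interpolation=cv2.INTER_CUBIC))
np.save("L.npy",L)
E
```

```text
(390, 215) [ 14 115 146]
(410, 187) [ 15 117 142]
(270, 210) [ 25  15 200]
(420, 240) [ 28  16 196]
(374, 188) [ 23  29 195]
(350, 270) [ 12  64 116]
(430, 280) [ 15  62 127]
lane [ 0.56439284 -0.03871869  1.55241586] 0.6176924418384742
carton [ 0.58133518 -0.17583077  1.74930745] 0.14715510482372945
in lane mm -136.77753173153525 -19.45952283666166 11.281057310253063 88.94687686034985
```

View pics/fit0.png

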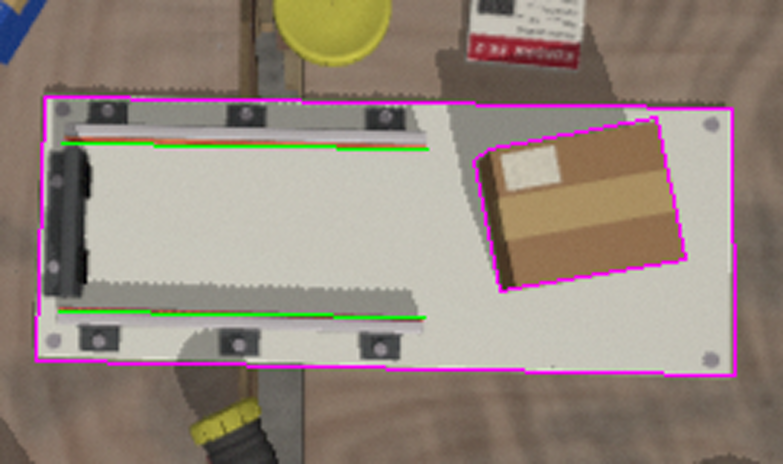

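```bash
python3 -m creep '[[20,-22,0,0,0,0,0.85],[40,-44,0,0,0,0,0.85],[40,-44,0,0,0,0,0.85],[40,-44,0,0,0,0,0.85],[40,-44,0,0,0,0,0.85],[40,-44,0,0,0,0,0.85],[40,-44,0,0,0,0,0.85],[40,-44,0,0,0,0,0.85],[40,-44,0,0,0,0,0.85],[40,-44,0,0,0,0,0.85]]'
cat > goal.py <<'E'
# python3 goal.py lane_x lane_y z(mm) lane_yaw_of_tool_x(deg): remaining shift in tool axes and turn about tool z
import sys;from h import *
L=np.load("L.npy");s=sense();R=np.array(s["ee_rot"]);p=np.array(s["tcp_pos"])
x,y,z,w=map(float,sys.argv[1:5]);c,k=np.cos(L[2]),np.sin(L[2])
g=np.array([L[0]+(c*x-k*y)/1e3,L[1]+(k*x+c*y)/1e3,z/1e3])
d=p[:2]-L[:2];print("t",s["time_s"],"lane now",np.round([1e3*(c*d[0]+k*d[1]),1e3*(-k*d[0]+c*d[1]),1e3*p[2]],1),"yaw",np.degrees(np.arctan2(R[1,0],R[0,0])-L[2]).round(2))
yaw=np.arctan2(R[1,0],R[0,0]);t=(np.degrees(yaw-L[2])-w+180)%360-180
print("shift tool mm",np.round(1e3*R.T@(g-p),1),"turn tool z",round(t,2),"F",np.round(s["wrist_force"],1),"w",round(s["gripper_width"],2),"q6",s["joints"][5])
E
python3 goal.py -140 -105 140 180
```

```text
time_s: 2.0
tcp_pos: [0.4688, 0.124, 0.187]
ee_rot: [[-0.264, -0.964, 0.001], [-0.964, 0.264, 0.001], [-0.001, -0.001, -1.0]]
wrist_force: [1.0, 1.6, 0.4]
gripper_width: 0.849
t 2.0 lane now [160.9  98.5 187. ] yaw -194.27
shift tool mm [ 241.6 -271.4   47. ] turn tool z -14.27 F [1.  1.6 0.4] w 0.85 q6 40.61696205665294
```

```bash
python3 -m creep '[[38,-43,0,0,0,0,0.85],[40,-44,0,0,0,0,0.85],[40,-44,0,0,0,0,0.85],[40,-44,0,0,0,0,0.85],[40,-44,0,0,0,0,0.85],[33,-38,0,0,0,0,0.85],[10,-14,20,0,0,0,0.85],[0,0,20,0,0,-7.1,0.85],[0,0,7,0,0,-7.1,0.85],[0,0,0,0,0,0,0.85]]'
python3 goal.py -140 -105 38 180
```

```text
time_s: 3.25
tcp_pos: [0.6644, -0.1777, 0.1378]
ee_rot: [[-0.021, -1.0, -0.003], [-1.0, 0.021, 0.001], [-0.0, 0.003, -1.0]]
wrist_force: [0.7, -0.8, 1.3]
gripper_width: 0.857
t 3.25 lane now [-137.1 -102.5  137.8] yaw -180.14
shift tool mm [ 2.9 -2.8 99.8] turn tool z -0.14 F [ 0.7 -0.8  1.3] w 0.86 q6 90.36620535567512
```

```bash
python3 -m creep '[[0,-1,10,0,0,0,0.85],[0,-1,15,0,0,0,0.85],[0,-1,15,0,0,0,0.85],[0,0,15,0,0,0,0.85],[0,0,15,0,0,0,0.85],[0,0,15,0,0,0,0.85],[0,0,10,0,0,0,0.85],[0,0,5,0,0,0,0.85],[0,0,0,0,0,0,0.85],[0,0,0,0,0,0,0.85]]'
python3 goal.py -140 -60 38 180
python3 - <<'E'
from h import *
a=[]
for n in("top","scene"):
    c=capture(n);a.append(c["color"])
o=np.hstack([cv2.resize(a[0][100:300,300:480],None,fx=2.2,fy=2.2),cv2.resize(a[1][150:370,250:450],(400,440))])
cv2.imwrite("pics/a1.png",o)
E
```

```text
time_s: 4.5
tcp_pos: [0.669, -0.1786, 0.0401]
ee_rot: [[-0.02, -1.0, 0.001], [-1.0, 0.02, -0.0], [0.0, -0.001, -1.0]]
wrist_force: [0.2, 0.0, 0.7]
gripper_width: 0.847
t 4.5 lane now [-137.9 -107.1   40.1] yaw -180.09
shift tool mm [ 2.1 47.1  2.1] turn tool z -0.09 F [0.2 0.  0.7] w 0.85 q6 90.45526430733099
```

View pics/a1.png

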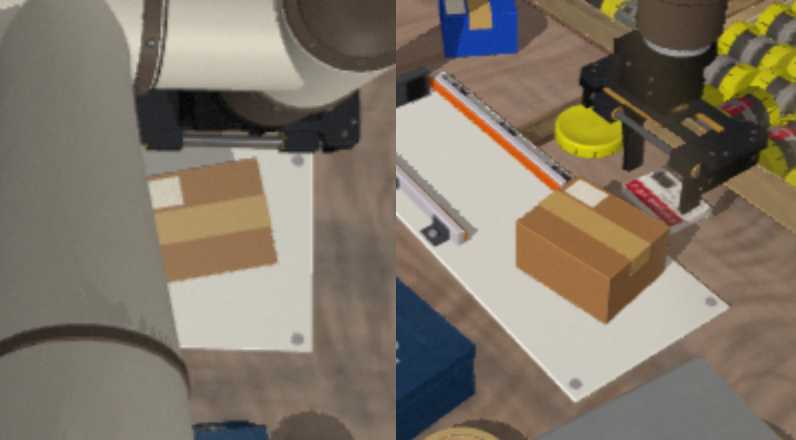

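The hand stands on the far side of the carton, clear of it and above the label pad; its fingers show in the right half at (630,150) and (690,180). Now the slow sideways nudge.

```bash
python3 -m creep '[[0,4,1,0,0,0,0.85],[0,6,1,0,0,0,0.85],[0,5,0,0,0,0,0.85],[0,4,0,0,0,0,0.85],[0,4,0,0,0,0,0.85],[0,4,0,0,0,0,0.85],[0,4,0,0,0,0,0.85],[0,4,0,0,0,0,0.85],[0,3,0,0,0,0,0.85],[0,2,0,0,0,0,0.85]]'
python3 goal.py -140 -60 38 180
python3 - <<'E'
from fit import *
c=capture("scene");im=c["color"];L=np.load("L.npy")
cv2.imwrite("pics/a2.png",cv2.resize(im[150:370,200:460],None,fx=2.6,fy=2.6))
h=cv2.cvtColor(im,cv2.COLOR_BGR2HSV);print(h[275,345],h[262,385],h[240,390],h[290,380],h[330,420])
E
```

```text
time_s: 5.85
tcp_pos: [0.6283, -0.1778, 0.0375]
ee_rot: [[-0.02, -1.0, 0.0], [-1.0, 0.02, -0.0], [0.0, -0.0, -1.0]]
wrist_force: [-0.3, -0.0, -0.8]
gripper_width: 0.847
t 5.85 lane now [-137.8  -66.5   37.5] yaw -180.09
shift tool mm [ 2.2  6.5 -0.5] turn tool z -0.09 F [-0.3 -0.  -0.8] w 0.85 q6 90.48415231499854
[ 14 151 149] [13 88 55] [13 47 65] [ 22  19 200] [ 14  77 132]
```

View pics/a2.png

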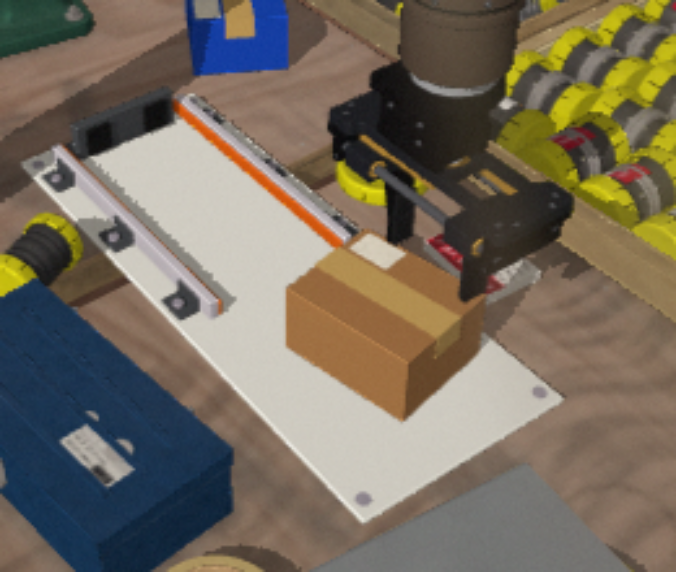

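The carton now looks roughly parallel to the lane, with the fingers against its far side. I'll measure its pose before finishing the nudge.

```bash
cat > cart.py <<'E'
import sys;from fit import *
n=sys.argv[1];x0,y0=map(float,sys.argv[2:4]);L=np.load("L.npy")
c=capture(n);im=c["color"];h=cv2.cvtColor(im,cv2.COLOR_BGR2HSV)
a=L[2];g=[L[0]+(np.cos(a)*x0-np.sin(a)*y0)/1e3,L[1]+(np.sin(a)*x0+np.cos(a)*y0)/1e3,a]
H=cv2.convexHull(proj(c,T(g,np.array(CART)*[1.35,1.35,1])).astype(np.float32)).astype(int)
roi=np.zeros(h.shape[:2],np.uint8);cv2.fillConvexPoly(roi,H,1)
m=(h[...,1]>(95 if n=="scene" else 85))&(h[...,0]>8)&(h[...,0]<22)&(h[...,2]>60)&(roi>0)
ce=proj(c,T(g,[(0,0,.04)]))[0]
m=blob(m,ce)
C,e=fit(c,m,CART,g)
d=C[:2]-L[:2];print(n,"carton lane mm",np.round([1e3*(np.cos(a)*d[0]+np.sin(a)*d[1]),1e3*(-np.sin(a)*d[0]+np.cos(a)*d[1])],1),"yaw",np.degrees(C[2]-a).round(2),"res",round(e,2))
o=im.copy();o[m>0]=o[m>0]//2+np.array([0,60,0],np.uint8)
for P,M in((L,LANE),(C,CART)):
    cv2.polylines(o,[cv2.convexHull(proj(c,T(P,M)).astype(np.float32)).astype(int)],1,(255,0,255),1)
for y in(.0625,-.0625): cv2.polylines(o,[proj(c,T(L,[(-.03,y,.026),(.24,y,.026)])).astype(int)],0,(0,255,0),1)
u=proj(c,T(L,LANE));x,y=u.min(0).astype(int)-30;X,Y=u.max(0).astype(int)+30
o=o[max(y,0):Y,max(x,0):X];cv2.imwrite(f"pics/{sys.argv[4]}.png",cv2.resize(o,None,fx=2.4,fy=2.4))
E
python3 cart.py scene -137 -5 c1
```

```text
scene carton lane mm [-134.2  -18.9] yaw 10.83 res 0.33
```

View pics/c1.png

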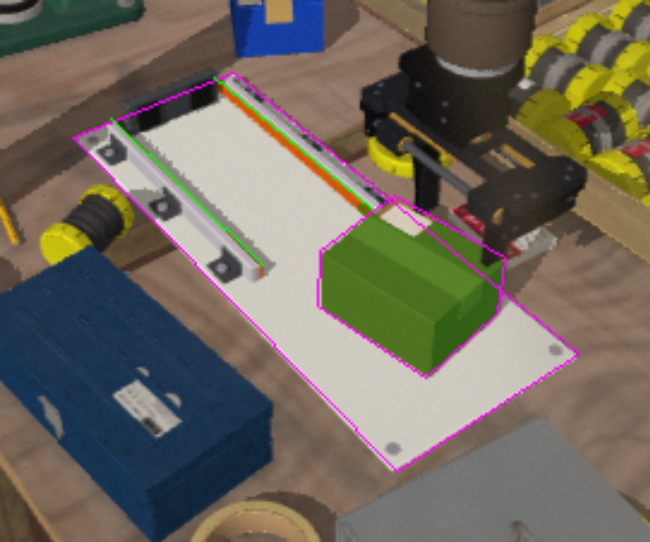

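Run:
```python
from fit import *
L=np.load("L.npy");c=capture("scene");im=c["color"].copy();s=sense()
R=np.array(s["ee_rot"]);p=np.array(s["tcp_pos"])
def pt(*v): return proj(c,p+R@(np.array(v)/1e3))[0]
col=[(0,255,255),(255,255,0)]
x0,y0,k=250,170,5
big=cv2.resize(im[y0:y0+115,x0:x0+155],None,fx=k,fy=k,interpolation=cv2.INTER_CUBIC)
for i,sg in enumerate((1,-1)):
    for zz in(0,-30):
        q=np.array([(pt(sg*a,b,zz)-[x0,y0]+.5)*k for a,b in((37,-9.5),(52,-9.5),(52,9.5),(37,9.5))])
        cv2.polylines(big,[q.astype(int)],1,col[i],1)
cv2.imwrite("pics/f1.png",big)
```

```text
(no output)
```

View pics/f1.png

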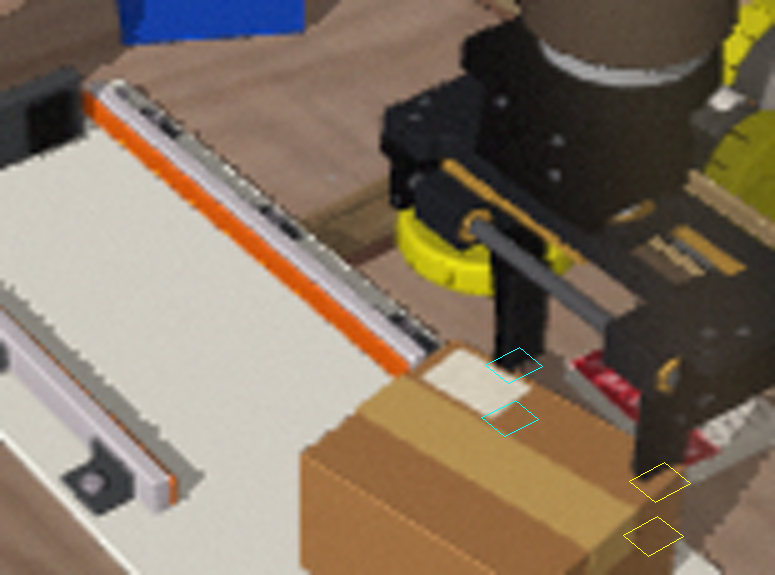

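Run:
```python
from h import *
c=capture("scene")
for z in(.04,.055,.07,.085): print(z,proj(c,[[.670,-.134,z],[.668,-.223,z]]).round(1).tolist())
print(sense()["joints"])
c=capture("wrist");cv2.imwrite("pics/w1.png",c["color"]);print(K(c))
```

```text
0.04 [[365.7, 244.9], [394.7, 267.7]]
0.055 [[366.2, 239.7], [395.4, 262.4]]
0.07 [[366.7, 234.3], [396.2, 257.0]]
0.085 [[367.3, 228.9], [397.1, 251.5]]
[-1.62782749e+00  3.21244273e+01 -5.75475719e+00  4.18627405e-03
 -5.21114207e+01  9.04843495e+01]
(np.float64(340.0848802672249), 279.40325882729746, 211.7724140684336)
```

View pics/w1.png

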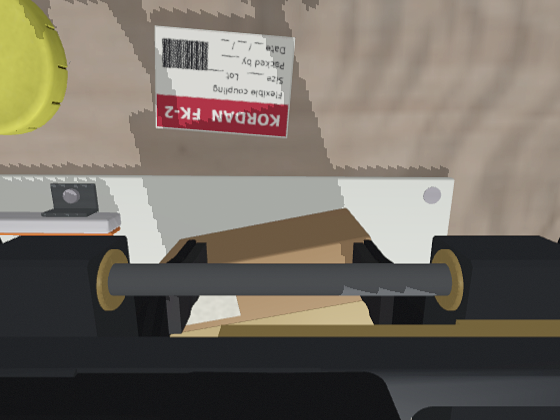

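Run:
```python
from h import *
c=capture("wrist");s=sense();R=np.array(s["ee_rot"]);p=np.array(s["tcp_pos"])
print("cam in tool mm",(1e3*R.T@(-np.array(c["R"]).T@np.array(c["t"])-p)).round(1))
for z in(0,-15,-30,-70):
    print(z,[proj(c,p+R@(np.array([x,y,z])/1e3))[0].round().astype(int).tolist() for x in(37,52,-37,-52) for y in(-9.5,9.5)])
c=capture("top")
for k in("bystander_label_pad","bystander_cap","bystander_coupling"):
    for d in find_in("top",k)[:2]:print(k,d["p"],unproj(c,d["xy"],.01).round(3))
print("pad corners",[unproj(c,q,.011).round(3)[:2].tolist() for q in((351,149),(389,153),(353,122))])
```

```text
cam in tool mm [   0.9  -65.9 -199.6]
0 [[339, 222], [337, 251], [363, 222], [362, 251], [217, 222], [219, 251], [193, 222], [195, 251]]
-15 [[343, 229], [342, 260], [370, 229], [368, 260], [213, 229], [214, 260], [186, 229], [188, 260]]
-30 [[348, 237], [347, 271], [377, 237], [375, 271], [207, 237], [209, 271], [179, 237], [181, 271]]
-70 [[368, 268], [365, 310], [404, 268], [400, 310], [187, 268], [190, 310], [151, 268], [155, 310]]
bystander_coupling 0.71 [0.398 0.077 0.01 ]
pad corners [[0.7, -0.102], [0.691, -0.184], [0.76, -0.107]]
```

The visible fingertips end about 30 mm short of the TCP when open. They hover just above the carton top, which agrees with zero force and an unmoved carton. I'll back off and see how the tips move as the fingers close.

```bash
python3 -m creep '[[0,-5,0,0,0,0,0.85],[0,-10,0,0,0,0,0.85],[0,-15,0,0,0,0,0.85],[0,-10,0,0,0,0,0.85],[0,-5,0,0,0,0,0.85],[0,0,0,0,0,0,0.4],[0,0,0,0,0,0,0.4],[0,0,0,0,0,0,0.4],[0,0,0,0,0,0,0.4],[0,0,0,0,0,0,0.4]]'
cat > tipv.py <<'E'
from h import *
def shot():
    out=[]
    for n,(x0,y0,w,hh) in(("scene",(320,170,120,110)),("wrist",(130,150,300,200))):
        c=capture(n);s=sense();R=np.array(s["ee_rot"]);p=np.array(s["tcp_pos"]);g=s["gripper_width"]*43.5
        k=270/hh;b=cv2.resize(c["color"][y0:y0+hh,x0:x0+w],None,fx=k,fy=k,interpolation=cv2.INTER_CUBIC)
        for sg in(1,-1):
            for z,col in((0,(255,255,0)),(-15,(0,255,0)),(-30,(255,0,255))):
                q=np.array([(proj(c,p+R@(np.array([sg*a,d,z])/1e3))[0]-[x0,y0]+.5)*k for a,d in((g,-9.5),(g+15,-9.5),(g+15,9.5),(g,9.5))])
                cv2.polylines(b,[q.astype(int)],1,col,1)
        out.append(b)
    return np.hstack(out)
E
python3 -c "
from tipv import *
np.save('s1.npy',shot())"
python3 -m creep '[[0,0,0,0,0,0,0],[0,0,0,0,0,0,0],[0,0,0,0,0,0,0],[0,0,0,0,0,0,0],[0,0,0,0,0,0,0],[0,0,0,0,0,0,0],[0,0,0,0,0,0,0],[0,0,0,0,0,0,0],[0,0,0,0,0,0,0],[0,0,0,0,0,0,0]]'
python3 -c "
from tipv import *
cv2.imwrite('pics/tips.png',np.vstack([np.load('s1.npy'),shot()]))"
python3 goal.py -140 -110 38 180
```

```text
time_s: 7.6
tcp_pos: [0.6734, -0.1786, 0.0376]
ee_rot: [[-0.02, -1.0, 0.0], [-1.0, 0.02, -0.0], [0.0, -0.0, -1.0]]
wrist_force: [0.1, -0.1, -0.5]
gripper_width: 0.423
time_s: 8.95
tcp_pos: [0.6735, -0.1786, 0.0375]
ee_rot: [[-0.02, -1.0, 0.0], [-1.0, 0.02, -0.0], [-0.0, -0.0, -1.0]]
wrist_force: [0.7, -0.2, 0.4]
gripper_width: 0.007
t 9.05 lane now [-137.9 -111.6   37.5] yaw -180.09
shift tool mm [ 2.1  1.6 -0.5] turn tool z -0.09 F [ 0.3  1.2 -0.4] w 0.0 q6 90.45186786144934
```

View pics/tips.png

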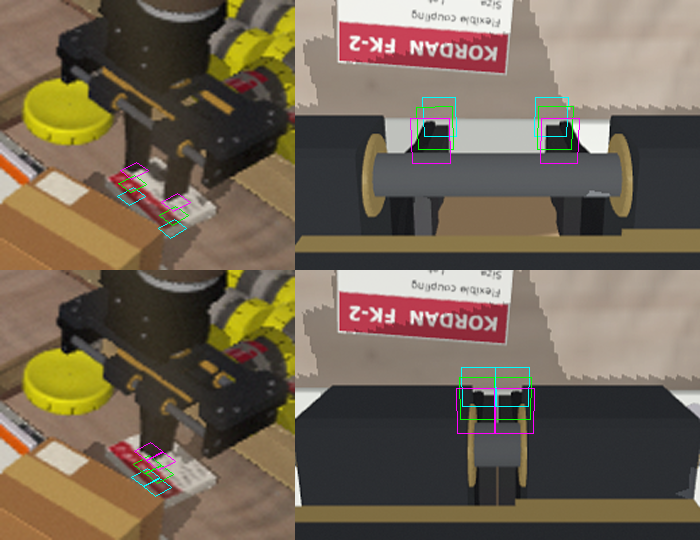

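Even shut, the tips sit about 28 mm above the reported TCP, and both cameras agree. In the scene view they're at about (381,247). I'll correct the height, to a reported z of about 14 mm, and shift slightly toward the rear of the carton.

```bash
python3 -m creep '[[3,0,4,0,0,0,0.85],[4,0,5,0,0,0,0.85],[0,0,5,0,0,0,0.85],[0,0,5,0,0,0,0.85],[0,0,4,0,0,0,0.85],[0,5,0,0,0,0,0.85],[0,6,0,0,0,0,0.85],[0,6,0,0,0,0,0.85],[0,4,0,0,0,0,0.85],[0,0,0,0,0,0,0.85]]'
python3 goal.py -145 -60 14 180
python3 cart.py scene -134 -19 c2
python3 -m creep '[[0,2,0,0,0,0,0.85],[0,3,0,0,0,0,0.85],[0,3,0,0,0,0,0.85],[0,3,0,0,0,0,0.85],[0,3,0,0,0,0,0.85],[0,3,0,0,0,0,0.85],[0,3,0,0,0,0,0.85],[0,2,0,0,0,0,0.85],[0,0,0,0,0,0,0.85],[0,0,0,0,0,0,0.85]]'
python3 goal.py -145 -60 14 180
python3 cart.py scene -134 -10 c3
```

```text
time_s: 10.3
tcp_pos: [0.6521, -0.1852, 0.0148]
ee_rot: [[-0.02, -1.0, 0.0], [-1.0, 0.02, -0.0], [0.0, -0.0, -1.0]]
wrist_force: [0.0, 0.1, -0.2]
gripper_width: 0.846
t 10.3 lane now [-144.9  -90.4   14.8] yaw -180.09
shift tool mm [ 0.2 30.4  0.8] turn tool z -0.09 F [ 0.   0.1 -0.2] w 0.85 q6 91.07790792443576
scene carton lane mm [-134.1  -19. ] yaw 11.29 res 0.29
time_s: 11.6
tcp_pos: [0.63, -0.1846, 0.0144]
ee_rot: [[-0.02, -1.0, -0.001], [-1.0, 0.02, 0.0], [-0.0, 0.001, -1.0]]
wrist_force: [-0.2, -0.0, 0.5]
gripper_width: 0.853
t 11.6 lane now [-144.7  -68.3   14.4] yaw -180.1
shift tool mm [0.3 8.3 0.4] turn tool z -0.1 F [-0.2 -0.   0.5] w 0.85 q6 91.10557339556159
scene carton lane mm [-127.9   -4.7] yaw 5.32 res 0.3
```

```bash
python3 -m creep '[[0,1,0,0,0,0,0.85],[0,1,0,0,0,0,0.85],[0,1,0,0,0,0,0.85],[0,1,0,0,0,0,0.85],[0,1,0,0,0,0,0.85],[0,1,0,0,0,0,0.85],[0,1,0,0,0,0,0.85],[0,1,0,0,0,0,0.85],[0,0.5,0,0,0,0,0.85],[0,0,0,0,0,0,0.85]]'
python3 goal.py -145 -60 14 180
python3 cart.py scene -128 0 c4
```

```text
time_s: 12.9
tcp_pos: [0.6217, -0.1846, 0.0145]
ee_rot: [[-0.02, -1.0, -0.0], [-1.0, 0.02, 0.0], [-0.0, 0.0, -1.0]]
wrist_force: [1.5, 0.3, -0.5]
gripper_width: 0.851
t 12.9 lane now [-144.8  -60.    14.5] yaw -180.09
shift tool mm [ 0.2 -0.   0.5] turn tool z -0.09 F [ 1.5  0.3 -0.5] w 0.85 q6 91.12858336591617
scene carton lane mm [-125.5    0.4] yaw 2.09 res 0.35
```

Nudged: y is about 0, yaw about 2°. Next I'll back off, lift, and go round behind.

```bash
python3 -m creep '[[0,-5,0,0,0,0,0.85],[0,-10,0,0,0,0,0.85],[0,-5,0,0,0,0,0.85],[0,0,-15,0,0,0,0.85],[0,0,-20,0,0,0,0.85],[0,0,-20,0,0,0,0.85],[0,0,-20,0,0,0,0.6],[0,0,-15,0,0,0,0.6],[20,20,0,0,0,0,0.6],[30,25,0,0,0,0,0.6]]'
python3 -m creep '[[20,20,0,0,0,0,0.6],[13,15,0,0,0,9,0.6],[0,0,0,0,0,10,0.6],[0,0,0,0,0,10,0.6],[0,0,0,0,0,10,0.6],[0,0,0,0,0,10,0.6],[0,0,0,0,0,10,0.6],[0,0,0,0,0,10,0.6],[0,0,0,0,0,10,0.6],[0,0,0,0,0,10,0.6]]'
python3 goal.py -228 0 14 90
python3 cart.py scene -126 0 c5
```

```text
time_s: 14.2
tcp_pos: [0.5957, -0.2339, 0.1052]
ee_rot: [[-0.018, -1.0, 0.001], [-1.0, 0.018, 0.0], [-0.0, -0.001, -1.0]]
wrist_force: [0.6, -0.2, -0.5]
gripper_width: 0.611
time_s: 15.45
tcp_pos: [0.5599, -0.2666, 0.1047]
ee_rot: [[-1.0, 0.008, 0.0], [0.008, 1.0, 0.0], [-0.0, 0.0, -1.0]]
wrist_force: [0.2, 0.6, 1.0]
gripper_width: 0.6
t 15.45 lane now [-227.9    0.3  104.7] yaw 90.57
shift tool mm [-0.3 -0.1 90.7] turn tool z 0.57 F [0.2 0.6 1. ] w 0.6 q6 10.047430348924312
scene carton lane mm [-126.8    1.8] yaw 0.96 res 0.51
```

View pics/c5.png

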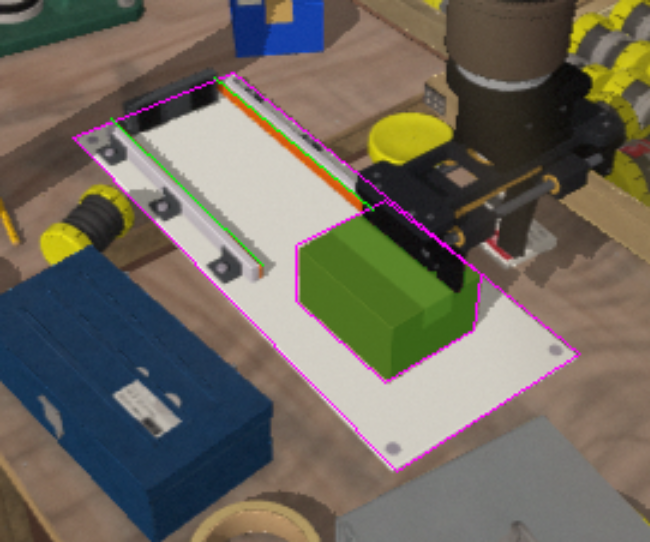

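The hand is raised behind the carton: the visible finger tip at (515,255) sits high above the entry end of the board. I'll descend, approach, and check that the contact geometry agrees.

```bash
python3 -m creep '[[0,0,10,0,0,0.5,0.6],[0,0,15,0,0,0,0.6],[0,0,15,0,0,0,0.6],[0,0,15,0,0,0,0.6],[0,0,15,0,0,0,0.6],[0,0,12,0,0,0,0.6],[0,0,8,0,0,0,0.6],[0,8,0,0,0,0,0.6],[0,8,0,0,0,0,0.6],[0,4,0,0,0,0,0.6]]'
python3 goal.py -200 0 14 90
python3 cart.py scene -126 0 c6
python3 -m creep '[[0,3,0,0,0,0,0.6],[0,4,0,0,0,0,0.6],[0,4,0,0,0,0,0.6],[0,4,0,0,0,0,0.6],[0,4,0,0,0,0,0.6],[0,4,0,0,0,0,0.6],[0,4,0,0,0,0,0.6],[0,4,0,0,0,0,0.6],[0,3,0,0,0,0,0.6],[0,1,0,0,0,0,0.6]]'
python3 goal.py -170 0 14 90
python3 cart.py scene -105 0 c7
```

```text
time_s: 16.75
tcp_pos: [0.5609, -0.2457, 0.0152]
ee_rot: [[-1.0, 0.01, 0.001], [0.01, 1.0, -0.0], [-0.001, -0.0, -1.0]]
wrist_force: [0.3, 0.2, 0.2]
gripper_width: 0.598
t 16.75 lane now [-207.    -0.3   15.2] yaw 90.46
shift tool mm [0.3 7.  1.2] turn tool z 0.46 F [0.3 0.2 0.2] w 0.6 q6 7.928291584502955
scene carton lane mm [-116.     7.6] yaw 17.09 res 3.09
time_s: 18.05
tcp_pos: [0.5609, -0.2112, 0.0145]
ee_rot: [[-1.0, 0.011, 0.0], [0.011, 1.0, -0.0], [-0.0, -0.0, -1.0]]
wrist_force: [-0.3, -1.9, 1.1]
gripper_width: 0.601
t 18.05 lane now [-172.5    0.3   14.5] yaw 90.42
shift tool mm [-0.4  2.5  0.5] turn tool z 0.42 F [-0.3 -1.9  1.1] w 0.6 q6 4.535149695550277
scene carton lane mm [-99.6   4.1] yaw -6.81 res 1.9
```

The hand occludes part of the outline, so the hull fit is unreliable (residual above 1.9). I'll restrict the fit to outline points away from the dark hand.

```bash
cat > cart2.py <<'E'
import sys;from fit import *
n=sys.argv[1];x0,y0=map(float,sys.argv[2:4]);L=np.load("L.npy");a=L[2]
c=capture(n);im=c["color"];h=cv2.cvtColor(im,cv2.COLOR_BGR2HSV)
g=[L[0]+(np.cos(a)*x0-np.sin(a)*y0)/1e3,L[1]+(np.sin(a)*x0+np.cos(a)*y0)/1e3,a]
hull=lambda p,m:cv2.convexHull(proj(c,T(p,m)).astype(np.float32))
roi=np.zeros(h.shape[:2],np.uint8);cv2.fillConvexPoly(roi,hull(g,np.array(CART)*[1.35,1.35,1]).astype(int),1)
m=blob((h[...,1]>(95 if n=="scene" else 85))&(h[...,0]>8)&(h[...,0]<22)&(h[...,2]>45)&(roi>0),proj(c,T(g,[(0,0,.04)]))[0])
q=max(cv2.findContours(m,cv2.RETR_EXTERNAL,cv2.CHAIN_APPROX_NONE)[0],key=len)[:,0]
white=cv2.dilate(((h[...,1]<45)&(h[...,2]>90)).astype(np.uint8),np.ones((5,5)))
dark=cv2.dilate((h[...,2]<45).astype(np.uint8),np.ones((7,7)))
lab=np.zeros(h.shape[:2],np.uint8);cv2.fillConvexPoly(lab,cv2.convexHull(q),1);inner=cv2.erode(lab,np.ones((7,7)))
pts=np.array([p for p in q if white[p[1],p[0]] and not dark[p[1],p[0]] and not inner[p[1],p[0]]],float)
def r(p):
    H=hull(p,CART);return [cv2.pointPolygonTest(H,tuple(map(float,x)),True)-.5 for x in pts]
s=least_squares(r,g,loss="soft_l1",f_scale=.5,x_scale=[.01,.01,.1],diff_step=1e-4);C=s.x
d=C[:2]-L[:2];print(n,"carton lane mm",np.round([1e3*(np.cos(a)*d[0]+np.sin(a)*d[1]),1e3*(-np.sin(a)*d[0]+np.cos(a)*d[1])],1),"yaw",np.degrees(C[2]-a).round(2),"med|r|",np.median(np.abs(r(C))).round(2),"n",len(pts))
o=im.copy()
for p in pts.astype(int): o[p[1],p[0]]=(0,255,0)
cv2.polylines(o,[hull(C,CART).astype(int)],1,(255,0,255),1)
u=proj(c,T(L,LANE));x,y=u.min(0).astype(int)-20;X,Y=u.max(0).astype(int)+20
o=o[max(y,0):Y,max(x,0):X];np.save(f"{sys.argv[4]}.npy",o)
E
python3 cart2.py scene -103 0 d1; python3 cart2.py top -103 0 d2
python3 - <<'E'
import numpy as np,cv2
a=np.load("d1.npy");b=np.load("d2.npy")
f=lambda i:cv2.resize(i,None,fx=400/i.shape[1],fy=400/i.shape[1],interpolation=cv2.INTER_CUBIC)
a,b=f(a),f(b);H=max(len(a),len(b));p=lambda i:np.vstack([i,np.zeros((H-len(i),i.shape[1],3),np.uint8)])
cv2.imwrite("pics/d12.png",np.hstack([p(a),p(b)]))
E
```

```text
scene carton lane mm [-100.2   -1.5] yaw 0.8 med|r| 0.24 n 116
top carton lane mm [-99.  -25.3] yaw -30.48 med|r| 3.77 n 38
```

View pics/d12.png

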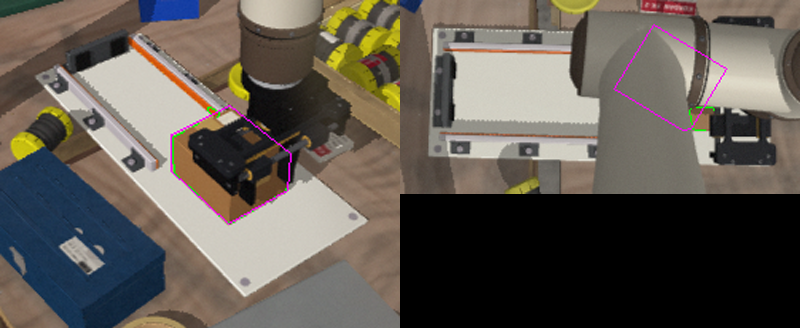

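The scene fit now follows the visible outline: the carton is at (-100,-1.5), yaw 0.8°. The top view is hidden by the arm, so its fit is meaningless here. I'll continue the push in stages.

```bash
python3 -m creep '[[0,3,0,0,0,0.4,0.6],[0,6,0,0,0,0,0.6],[0,7,0,0,0,0,0.6],[0,7,0,0,0,0,0.6],[0,7,0,0,0,0,0.6],[0,7,0,0,0,0,0.6],[0,7,0,0,0,0,0.6],[0,7,0,0,0,0,0.6],[0,6,0,0,0,0,0.6],[0,3,0,0,0,0,0.6]]'
python3 goal.py 80 0 14 90
python3 cart2.py scene -40 0 e1
```

```text
time_s: 19.45
tcp_pos: [0.5619, -0.151, 0.0145]
ee_rot: [[-1.0, 0.018, -0.0], [0.018, 1.0, -0.0], [0.0, -0.0, -1.0]]
wrist_force: [-0.3, -1.9, 1.6]
gripper_width: 0.604
t 19.45 lane now [-112.3    0.4   14.5] yaw 90.03
shift tool mm [ -0.5 192.3   0.5] turn tool z 0.03 F [-0.3 -1.9  1.6] w 0.6 q6 -1.9255734735669188
scene carton lane mm [-40.2  -2. ] yaw 0.07 med|r| 0.22 n 95
```

```bash
python3 -m creep '[[0,3,0,0,0,0,0.6],[0,7,0,0,0,0,0.6],[0,8,0,0,0,0,0.6],[0,8,0,0,0,0,0.6],[0,8,0,0,0,0,0.6],[0,8,0,0,0,0,0.6],[0,8,0,0,0,0,0.6],[0,8,0,0,0,0,0.6],[0,6,0,0,0,0,0.6],[0,3,0,0,0,0,0.6]]'
python3 goal.py 80 0 14 90
python3 cart2.py scene 27 0 e2
```

```text
time_s: 20.75
tcp_pos: [0.5631, -0.084, 0.0144]
ee_rot: [[-1.0, 0.018, -0.0], [0.018, 1.0, -0.0], [0.0, -0.0, -1.0]]
wrist_force: [-0.2, -3.0, 0.2]
gripper_width: 0.599
t 20.75 lane now [-45.3   0.5  14.4] yaw 90.03
shift tool mm [ -0.6 125.3   0.4] turn tool z 0.03 F [-0.2 -3.   0.2] w 0.6 q6 -8.840014390737199
scene carton lane mm [27.2 -1.9] yaw -0.52 med|r| 0.13 n 90
```

```bash
python3 -m creep '[[0,3,0,0,0,0,0.6],[0,7,0,0,0,0,0.6],[0,8,0,0,0,0,0.6],[0,8,0,0,0,0,0.6],[0,8,0,0,0,0,0.6],[0,8,0,0,0,0,0.6],[0,8,0,0,0,0,0.6],[0,8,0,0,0,0,0.6],[0,6,0,0,0,0,0.6],[0,3,0,0,0,0,0.6]]'
python3 -m creep '[[0,3,0,0,0,0,0.6],[0,6,0,0,0,0,0.6],[0,7,0,0,0,0,0.6],[0,7,0,0,0,0,0.6],[0,7,0,0,0,0,0.6],[0,6,0,0,0,0,0.6],[0,5,0,0,0,0,0.6],[0,3,0,0,0,0,0.6],[0,1,0,0,0,0,0.6],[0,0,0,0,0,0,0.6]]'
python3 goal.py 88 0 14 90
python3 cart2.py scene 140 0 e3
```

```text
time_s: 22.05
tcp_pos: [0.5643, -0.017, 0.0144]
ee_rot: [[-1.0, 0.018, -0.0], [0.018, 1.0, 0.0], [0.0, 0.0, -1.0]]
wrist_force: [0.5, -1.7, -0.4]
gripper_width: 0.6
time_s: 23.3
tcp_pos: [0.5653, 0.0278, 0.0145]
ee_rot: [[-1.0, 0.018, 0.0], [0.018, 1.0, 0.0], [-0.0, 0.0, -1.0]]
wrist_force: [-0.9, -0.6, -0.5]
gripper_width: 0.603
t 23.3 lane now [66.5  0.3 14.5] yaw 90.01
shift tool mm [-0.3 21.5  0.5] turn tool z 0.01 F [-0.9 -0.6 -0.5] w 0.6 q6 -20.23968429969379
scene carton lane mm [138.2  -2.8] yaw 1.28 med|r| 0.5 n 82
```

```bash
python3 -m creep '[[0,2,0,0,0,0,0.6],[0,4,0,0,0,0,0.6],[0,4,0,0,0,0,0.6],[0,3,0,0,0,0,0.6],[0,2,0,0,0,0,0.6],[0,2,0,0,0,0,0.6],[0,1,0,0,0,0,0.6],[0,1,0,0,0,0,0.6],[0,0.5,0,0,0,0,0.6],[0,0,0,0,0,0,0.6]]'
python3 goal.py 88 0 14 90
python3 cart2.py scene 158 0 e4
```

```text
time_s: 24.6
tcp_pos: [0.5656, 0.047, 0.0146]
ee_rot: [[-1.0, 0.018, 0.0], [0.018, 1.0, -0.0], [-0.0, -0.0, -1.0]]
wrist_force: [0.4, -3.2, 2.7]
gripper_width: 0.599
t 24.6 lane now [85.7  0.4 14.6] yaw 90.01
shift tool mm [-0.4  2.3  0.6] turn tool z 0.01 F [ 0.4 -3.2  2.7] w 0.6 q6 -22.158492770680954
scene carton lane mm [157.1  -2.4] yaw 2.58 med|r| 0.7 n 74
```

```bash
python3 -m creep '[[0,0.5,0,0,0,0,0.6],[0,0.5,0,0,0,0,0.6],[0,0.5,0,0,0,0,0.6],[0,0.5,0,0,0,0,0.6],[0,0.5,0,0,0,0,0.6],[0,0.5,0,0,0,0,0.6],[0,0,0,0,0,0,0.6],[0,0,0,0,0,0,0.6],[0,0,0,0,0,0,0.6],[0,0,0,0,0,0,0.6]]'
python3 goal.py 90 0 14 90
```

```text
time_s: 25.9
tcp_pos: [0.5656, 0.0502, 0.0144]
ee_rot: [[-1.0, 0.018, 0.0], [0.018, 1.0, 0.0], [-0.0, 0.0, -1.0]]
wrist_force: [0.6, -2.7, 3.1]
gripper_width: 0.599
t 25.9 lane now [88.9  0.5 14.4] yaw 90.01
shift tool mm [-0.5  1.1  0.4] turn tool z 0.01 F [ 0.6 -2.7  3.1] w 0.6 q6 -22.450059689998326
```

```bash
python3 -m creep '[[0,0.5,0,0,0,0,0.6],[0,0.5,0,0,0,0,0.6],[0,0.5,0,0,0,0,0.6],[0,0.5,0,0,0,0,0.6],[0,0,0,0,0,0,0.6],[0,0,0,0,0,0,0.6],[0,0,0,0,0,0,0.6],[0,0,0,0,0,0,0.6],[0,0,0,0,0,0,0.6],[0,0,0,0,0,0,0.6]]'
python3 goal.py 90 0 14 90
python3 cart2.py scene 160 0 e5
```

```text
time_s: 27.15
tcp_pos: [0.5655, 0.0521, 0.0144]
ee_rot: [[-1.0, 0.018, -0.0], [0.018, 1.0, 0.0], [0.0, 0.0, -1.0]]
wrist_force: [-0.4, -2.8, 1.4]
gripper_width: 0.602
t 27.15 lane now [90.8  0.5 14.4] yaw 90.01
shift tool mm [-0.5 -0.8  0.4] turn tool z 0.01 F [-0.4 -2.8  1.4] w 0.6 q6 -22.644925228327203
scene carton lane mm [163.5  -0.4] yaw 1.45 med|r| 0.24 n 62
```

```bash
python3 -m creep '[[0,0.5,0,0,0,0,0.6],[0,0.5,0,0,0,0,0.6],[0,0.5,0,0,0,0,0.6],[0,0.5,0,0,0,0,0.6],[0,0.5,0,0,0,0,0.6],[0,0,0,0,0,0,0.6],[0,0,0,0,0,0,0.6],[0,0,0,0,0,0,0.6],[0,0,0,0,0,0,0.6],[0,0,0,0,0,0,0.6]]'
python3 goal.py 90 0 14 90
```

```text
time_s: 28.45
tcp_pos: [0.5651, 0.0532, 0.0144]
ee_rot: [[-1.0, 0.02, -0.001], [0.02, 1.0, -0.001], [0.001, -0.001, -1.0]]
wrist_force: [-0.1, -8.6, 2.6]
gripper_width: 0.602
t 28.45 lane now [92.   1.  14.4] yaw 89.93
shift tool mm [-1.  -2.   0.4] turn tool z -0.07 F [-0.1 -8.6  2.6] w 0.6 q6 -22.931990009223927
```

```bash
python3 -m creep '[[0,0.5,0,0,0,0,0.6],[0,0.5,0,0,0,0,0.6],[0,0.5,0,0,0,0,0.6],[0,0.5,0,0,0,0,0.6],[0,0,0,0,0,0,0.6],[0,0,0,0,0,0,0.6],[0,0,0,0,0,0,0.6],[0,0,0,0,0,0,0.6],[0,0,0,0,0,0,0.6],[0,0,0,0,0,0,0.6]]'
python3 goal.py 90 0 14 90
```

```text
time_s: 29.7
tcp_pos: [0.5644, 0.0534, 0.0145]
ee_rot: [[-1.0, 0.021, -0.003], [0.021, 1.0, -0.004], [0.003, -0.004, -1.0]]
wrist_force: [0.3, -14.1, 3.5]
gripper_width: 0.6
t 29.7 lane now [92.1  1.7 14.5] yaw 89.87
shift tool mm [-1.7 -2.1  0.5] turn tool z -0.13 F [  0.3 -14.1   3.5] w 0.6 q6 -23.164354451006517
```

Force rises to 14 N with the TCP stalled, so the carton is seated. I'll back straight off, lift, and check.

```bash
python3 -m creep '[[0,-2,0,0,0,0,0.6],[0,-4,0,0,0,0,0.6],[0,-8,0,0,0,0,0.6],[0,-12,0,0,0,0,0.6],[0,-15,0,0,0,0,0.6],[0,-10,0,0,0,0,0.6],[0,0,-15,0,0,0,0.6],[0,0,-25,0,0,0,0.6],[0,0,-30,0,0,0,0.6],[0,-10,-20,0,0,0,0.6]]'
python3 -m creep '[[0,-30,-10,0,0,0,0.6],[0,-45,0,0,0,0,0.6],[0,-50,0,0,0,0,0.6],[0,-50,0,0,0,0,0.6],[0,-50,0,0,0,0,0.6],[0,-50,0,0,0,0,0.6],[0,-30,0,0,0,0,0.6],[0,-10,0,0,0,0,0.6],[0,0,0,0,0,0,0.6],[0,0,0,0,0,0,0.6]]'
python3 goal.py 90 0 14 90
python3 cart2.py scene 160 0 g1; python3 cart2.py top 160 0 g2
python3 - <<'E'
from h import *
a,b=np.load("g1.npy"),np.load("g2.npy")
f=lambda i,w:cv2.resize(i,None,fx=w/i.shape[1],fy=w/i.shape[1],interpolation=cv2.INTER_CUBIC)
a=f(a,370);c=capture("top")["color"][140:270,185:340];b=f(c,420)
H=max(len(a),len(b));p=lambda i:np.vstack([i,np.zeros((H-len(i),i.shape[1],3),np.uint8)])
cv2.imwrite("pics/g.png",np.hstack([p(a),p(b)]))
E
```

```text
time_s: 30.95
tcp_pos: [0.5657, -0.0038, 0.1073]
ee_rot: [[-1.0, 0.017, 0.004], [0.017, 1.0, 0.001], [-0.004, 0.001, -1.0]]
wrist_force: [0.6, 0.0, 0.2]
gripper_width: 0.597
time_s: 32.2
tcp_pos: [0.5591, -0.3182, 0.1148]
ee_rot: [[-1.0, 0.017, 0.0], [0.017, 1.0, 0.0], [-0.0, 0.0, -1.0]]
wrist_force: [-1.1, 0.6, -0.7]
gripper_width: 0.604
t 32.2 lane now [-2.795e+02  2.000e-01  1.148e+02] yaw 90.09
shift tool mm [ -0.7 369.5 100.9] turn tool z 0.09 F [-1.1  0.6 -0.7] w 0.6 q6 14.310956373781194
scene carton lane mm [163.1   0.5] yaw 0.38 med|r| 0.42 n 103
top carton lane mm [163.2  -0.5] yaw -0.85 med|r| 0.24 n 146
```

View pics/g.png

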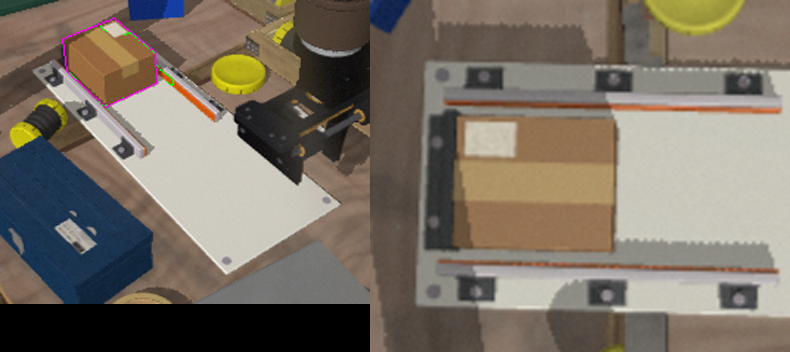

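Both views show the carton between the rails with visible gaps either side, flat against the end stop and square. The hand is raised well clear.

```bash
python3 -c "
from station import *
print(finish_job())"
```

```text
the job is handed in; nothing more can be done
None
```

The carton is home against the end-stop bumpers, square in the lane, and the job is handed in at about 32 s of the 64 s limit. I nudged it sideways from the far side with the open fingers to line it up. I then pushed it down the lane from behind, and the hand is now raised clear at the entry end.

**Last checks:**
- **Seating:** the push force rose to 14 N with the tool stalled, so the carton is pressed against the bumpers.
- **Position:** the scene camera put the carton at x 163.1 mm, y +0.5 mm, yaw +0.4°. The top camera put it at x 163.2 mm, y -0.5 mm, yaw -0.9°. The last picture shows clear gaps to both rails.
- **Bystanders:** I passed above the label pad and nowhere near the coupling or cap. They look undisturbed in the parts of the pictures I viewed, but I did not measure them again at the end.

**What disagreed or failed:**
- **Home position:** both cameras read about 3 mm past the stated 160 mm. I put that down to an error in my lane fit, since the stop is rigid.
- **Finger height:** the fingertips sat about 28 mm above the reported tool point. The first nudge therefore passed just over the carton top without touching it, and I lowered the hand to correct for it.
- **Mid-push measurements:** several carton fits were unusable because the hand or arm hid the outline. I checked again with a masked fit, and once more after the hand had backed away.

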